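# Turn the lift-out tray in the tin holder onto its high ledges

## Robot

A 7-joint arm with a two-finger parallel gripper is mounted at the origin on the work surface. World frame = base frame: x ahead of the robot, y to its left, z up, the work surface at z = 0. Lengths are in m, angles in degrees, forces in N, time in s.
With the tool pointing down it reaches from about 0.425 to 0.95 m from the base axis. Payload 4.7 kg.
Tool frame: the origin (TCP) lies midway between the tips of the shut fingers; the grasp point (between the pads) lies 19 mm behind it (grip_depth is the distance from the TCP to the grasp point, in m); z points along the fingers, y is the line along which they close (so a half turn about z gives the same grasp; the last joint's range is limited). The gripper opens to 85 mm and grips with 20 to 120 N. Pads are 22 mm wide; open, the fingers measure 114 mm over their backs; the gripper's body (76 mm by 85 mm) begins 54 mm behind the grasp point. The pads swing forward as they close: fully open they stand 13 mm farther back than shut.
Start: joints at [-77.172, 26.849, -2.785, 87.806, 1.381, 65.374, -4.715], TCP at [0.169, 0.654, 0.231] pointing down, gripper open.
Joint ranges: [-148.3, 148.3], [-19.14, 114.17], [-79.39, 73.82], [5.75, 140.21], [-59.74, 239.74], [12.07, 113.84], [-152.46, 152.46]. Speed limits (degrees/s): [147.25, 147.25, 180, 180, 180, 180, 180].

## Interface

Orientations are given as [roll, pitch, yaw] about the fixed x, y, z axes, in that order (R = Rz(yaw) Ry(pitch) Rx(roll)).
In Python, from workcell import * gives the robot as it stands.
- The arm moves only by the tool send_rows, never from a script. Its argument "rows" is a list of rows, each a list of 6 numbers: the shift along the world's x, y, z in mm, then the turn, a rotation vector about the world's x, y, z in degrees. In form: [[tx, ty, tz, rx, ry, rz], ...]. A call has 1 to 5 rows; each row shifts and turns the commanded pose from where the row before left it; what a row does not reach is not made up. A row lasts 1/8 s, in which the tool goes at most 62.5 mm and 10.7 degrees, less where a joint would pass 70% of its speed; a pose out of reach is approached as far as the arm can. A call with a gripper value outside its range is refused whole. "fingers" is the gripper's target within -1 to 1 (shut at 1, half-way at 0, fully open at -1), set as the call begins (left out, the last holds). The fingers move at their own pace and stop on an object; "force" is the grip in N (left out, the last holds). Time passes only in rows, so rows that do not move let the fingers close. It gives the time, the measured TCP pose, the force, the opening and the grip force at its end, in the units of the state.
- state(): the state, without advancing time (a new reading comes with each control period).
- get_image(name): name is "scene" or "top"; returns a dict with "img" (480x640x3 uint8, blue, green, red), "z_map" (480x640 float32, m along the optical axis (not along the pixel's ray), 0 where there is no reading), "mtx" (3x3 intrinsics, pixels), "position" and "orientation" of the camera in the world. Camera axes: x right, y down, z forward; pixel columns grow to the right and rows downward; lengths in m; the calibration is good to about 2 mm. A picture is of the moment at which its call begins.
- job_done(): hands the job in; it is judged then, once.
The state is a dict: "clock": time; "q": joint angles; "joint_velocities": joint speeds; "joint_efforts": joint torques, N m; "tcp_pos": TCP position; "orientation": TCP orientation; "force": force on the tool from outside, world axes, zero at the start; "torque": the same for the moment, N m; "grip_width": finger opening in m; "gripper_force": force on a finger pad.
Only numpy, scipy, OpenCV 4.12 (cv2) and the standard library are available. Lean on these libraries where they do the work, as an engineer would, in place of code of your own. Each camera call takes 0.05 s, during which the arm holds its last target. There are 200 camera calls.

## Task

The lift-out tray has been dropped into the steel tin holder the wrong way round, so it sits down on the low ledges, close over the cake tin bases. Lay the wooden spatula that is lying over it across the top of the mustard mixing bowl, then lift the tray clear, keeping it level with its cutters in it, give it half a turn and lower it gently back into the holder so that it rests fully home on the four high ledges. Do not knock the bowl, the jar or the salt shaker, and let go of everything at the end.

Things in the scene. Friction and masses are not known exactly. Their poses are not given: they have to be found in the camera images.
- holder: Fixed open-topped steel box, outside 226 x 172 x 95 mm (its x, y, z), inside 220 x 166 mm, floor and walls 3 mm. Origin: centre of its underside, on the work surface; z up. Its +x end carries the spring clip. The tray has 2.5 mm clearance all round between its walls. On its floor lies a 12 mm stack of round 144 mm cake tin bases, gripped by the clip.
- high_ledge (a point): Top, at z = 62 mm, of one of the holder's four HIGH ledges, at x = +80, y = +78 in the holder. On both long walls (y = +83, -83) ledges 26 mm long stand 9 mm inward: HIGH ones centred at x = +80 and -45, top 62 mm; LOW ones centred at x = -80 and +45, top 24 mm above the holder's underside.
- clip_end (a point): Thumb end of the dark spring clip on the outside of the holder's +x end, 30 mm out from the wall, 77 mm up; nothing needs doing to it.
- tray: Loose cream plastic lift-out tray, 0.26 to 0.49 kg, 215 x 142 x 50 mm (its x, y, z) plus full-height lugs 22 mm long, 9.5 mm out from both long sides at x = -80 and +45 (161 mm over lugs). Origin: centre of its underside; z up. It starts on the low ledges, its axes along the holder's, underside 24 mm up in the holder; turned half round its lugs meet the high ledges, underside 62 mm up.
- tray_handle (a point): Centre of the tray's dark teal handle bar, 97.5 mm above the tray's underside, over its middle and its centre of mass. The bar runs along the tray's x: 80 mm long, 14 mm wide (y), 15 mm high, on two 12 mm posts at x = +34 and -34; 40 mm below it lie the tray's rim and middle divider (50 mm up). Pinch it across y from above.
- tray_red_end (a point): Middle of the top of the tray's +x end wall, marked with a red strip, 106 mm from its centre. At the start it is at the clip end of the holder; at the finish it must be at the other end.
- cutter_a: Loose steel pastry cutter, ring of 52 mm diameter, 30 mm high, standing in the tray; origin: centre of its underside.
- cutter_b: Loose copper pastry cutter, ring of 44 mm diameter, 30 mm high, standing in the tray; origin: centre of its underside.
- spatula: Loose flat wooden spatula, 60 g, 235 mm long along its x. Origin: middle of its length, on the flat underside; z up. Handle x = -117 to +47 mm, 16 mm wide, 10 thick; blade x = +47 to +117, 50 wide, 6 thick; centre of mass x = +17. It starts lying across the holder's long walls (underside 95 mm up) over the clip end of the tray, beside the handle bar, and must come off before the tray lifts.
- bowl: Loose mustard-yellow ceramic mixing bowl, 0.9 kg, rim diameter 180 mm, 85 mm high, open upward, beside one long side of the holder. Origin: centre of its underside.
- jar: Loose closed glass jar of pie weights with a wooden lid, 86 mm diameter, 144 mm high, close beside the other long side of the holder. Origin: centre of its underside.
- shaker: Loose closed plastic salt shaker, white with a red top, 52 mm diameter, 124 mm high, next to the jar beside the holder. Origin: centre of its underside.
There are look-alikes about, which are no part of the job. Several things have the shape of the spatula; the one meant has the colours described above.

How it is judged:
By the outcome, as a careful person would: the job done as asked, in the order asked, and still so for the second after the job is handed in, with the robot touching nothing.
It also fails if it takes over 64 s, if anything falls off the work surface, if the arm or the gripper's body presses on something with over 40 N, if the wrist force passes 120 N, or if a joint passes its speed limit or range.

## Working session

There is one attempt and no reset: what is moved stays moved. The work goes in short steps, Python scripts to look and compute and a tool call to move; the robot and the scene stay as the last step left them, time stands still between calls to the robot, and variables do not carry over. Pictures are saved under pics/ and viewed, at most 10 in all, crops included, and the job is handed in when it is done.

Besides the shell and the picture viewer there is one more tool, called in YAML: its name, and indented under it one key for each argument. send_rows: Moves the arm, as the interface text tells. Its arguments: {"type":"object","properties":{"rows":{"type":"array"},"fingers":{"type":"number"},"force":{"type":"number"}},"required":["rows"]}

```bash
mkdir -p pics; cat > h.py <<'E'
from workcell import *
import numpy as np, cv2
from scipy.spatial.transform import Rotation as R
def cloud(n):
    d=get_image(n); z=d["z_map"]; K=np.array(d["mtx"]); v,u=np.mgrid[0:480,0:640]
    P=np.stack([(u-K[0,2])/K[0,0]*z,(v-K[1,2])/K[1,1]*z,z],-1)
    o=np.array(d["orientation"]); Rm=R.from_euler('xyz',o,degrees=True).as_matrix() if o.size==3 else o
    W=P@Rm.T+np.array(d["position"]); W[z==0]=np.nan
    return d,W
E
python3 - <<'E'
from h import *
for n in("scene","top"):
    d,W=cloud(n); cv2.imwrite(f"pics/{n}0.png",d["img"]); np.save(n+"0.npy",W); print(n,d["position"],d["orientation"],d["mtx"])
print(state())
E
```

```text
scene [1.25564426 0.18438622 0.67117634] [-127.69852183    0.22915503  106.97021415] [[505.61182341   0.         317.38088039]
 [  0.         505.61182341 230.20493136]
 [  0.           0.           1.        ]]
top [ 0.390763   -0.02545657  1.15525156] [-173.08478875   -1.15244732  -89.23526374] [[596.80316323   0.         327.98676718]
 [  0.         596.80316323 235.116699  ]
 [  0.           0.           1.        ]]
{'clock': 0.1, 'q': array([-77.17284166,  26.89363639,  -2.78356832,  87.86595384,
         1.38180323,  65.37438881,  -4.71570153]), 'joint_velocities': array([-0.02247033, -0.04141891, -0.03536208, -0.14548079,  0.05509608,
       -0.08842984, -0.01192399]), 'joint_efforts': array([ 5.44199811e-04, -5.11515856e+01, -4.68599901e-02, -2.38392860e+01,
        1.07485667e-02,  4.37935669e-03, -1.71839055e-06]), 'tcp_pos': array([0.16868249, 0.65305457, 0.23036196]), 'orientation': array([-1.79899710e+02,  4.64398364e-03,  1.65518138e+02]), 'force': array([ 0.09066728, -0.07652377, -0.49937081]), 'torque': array([-0.03673691, -0.00092168,  0.03368088]), 'gripper_force': 0.0, 'grip_width': 0.08543287270376512}
```

View pics/top0.png

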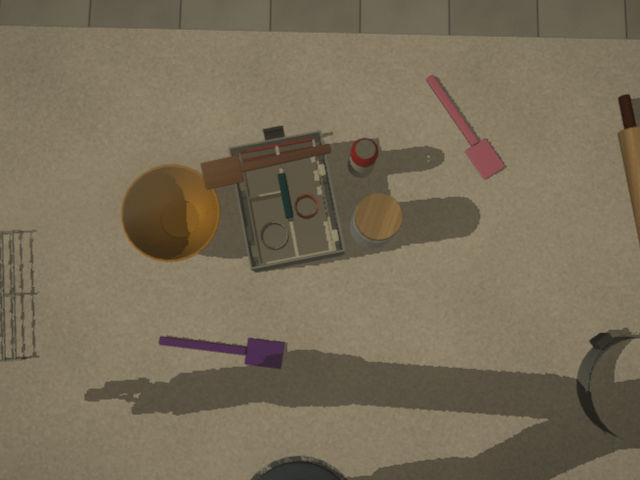

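View pics/scene0.png

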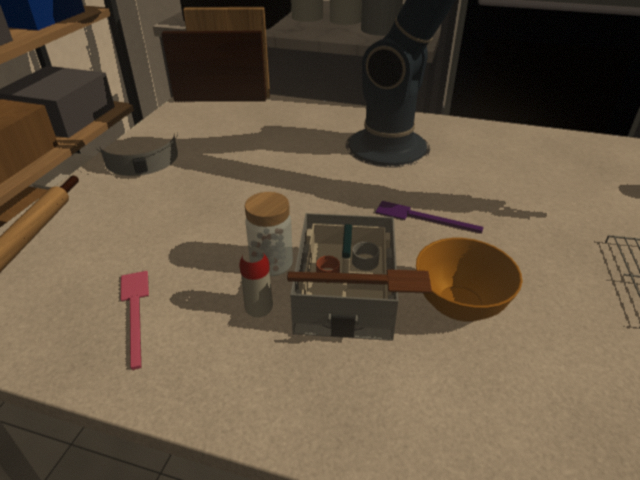

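Top view: holder at about (287,200), with the clip at (273,132). Teal bar runs (281,170)-(291,218). The spatula runs from its blade at (203,175) to its handle end at (330,149). Bowl (170,213), jar (378,217), shaker (364,153).

```bash
cat > meas.py <<'E'
from h import *
W=np.load("top0.npy"); img=cv2.imread("pics/top0.png"); hsv=cv2.cvtColor(img,cv2.COLOR_BGR2HSV).astype(int)
v,u=np.mgrid[0:480,0:640]
def box(a,b,c,d): return (u>=a)&(u<=b)&(v>=c)&(v<=d)
def rect(m,n):
    p=W[m&np.isfinite(W[...,2])]; r=cv2.minAreaRect((p[:,:2]*1000).astype(np.float32)); print(n,len(p),"ctr",np.round(r[0],1),"size",np.round(r[1],1),"ang",round(r[2],1),"z med",np.round(np.percentile(p[:,2],[5,50,95]),4)); return p
z=W[...,2]
rect(box(225,350,125,275)&(abs(z-.095)<.006)&(hsv[...,1]<70),"holder rim")
H,S=hsv[...,0],hsv[...,1]
p=rect(box(270,300,160,225)&(z>.12)&(z<.145),"bar")
sp=rect(box(195,335,140,192)&(z>.092)&(z<.12)&((H<12)|(H>170))&(S>110),"spatula")
def circ(m,n):
    p=W[m][:,:2]; A=np.c_[2*p,np.ones(len(p))]; s=np.linalg.lstsq(A,(p**2).sum(1),rcond=None)[0]; print(n,len(p),s[:2],np.sqrt(s[2]+s[0]**2+s[1]**2),np.percentile(W[m][:,2],95))
circ(box(115,225,160,268)&(z>.079)&(z<.09)&(S>120)&(H>12)&(H<30),"bowl")
for n,b in(("jar",box(345,410,185,250)&(z>.135)),("shaker",box(345,382,133,178)&(z>.10))): rect(b,n)
for px in[(281,170),(291,218),(330,149),(203,175),(240,172),(253,268),(342,250),(233,147),(320,133),(325,205),(333,242),(320,170),(273,132),(327,134)]: print(px,np.round(W[px[1],px[0]],4))
E
python3 meas.py
```

```text
holder rim 797 ctr [585.1  32.7] size [227.1 172.5] ang 11.9 z med [0.0901 0.094  0.0974]
bar 362 ctr [584.7  32.4] size [79.9 13.9] ang 11.9 z med [0.1246 0.1281 0.1311]
spatula 5 ctr [668.3  25.6] size [ 0.6 66.4] ang 13.5 z med [0.1038 0.1046 0.1063]
bowl 858 [0.55736214 0.24103716] 0.0859895460936475 0.08698308572323009
jar 1754 ctr [ 548.1 -129.7] size [81.3 79.5] ang 0.1 z med [0.1403 0.1435 0.1464]
shaker 292 ctr [ 669.8 -106.7] size [48.5 47.9] ang 64.6 z med [0.1047 0.1138 0.1233]
(281, 170) [0.6425 0.0431 0.0716]
(291, 218) [0.5468 0.0209 0.1136]
(330, 149) [ 0.7038 -0.0486 -0.0014]
(203, 175) [0.6245 0.1811 0.099 ]
(240, 172) [0.6306 0.1147 0.1015]
(253, 268) [0.4588 0.0871 0.0958]
(342, 250) [ 0.4933 -0.0704  0.095 ]
(233, 147) [0.6773 0.1292 0.098 ]
(320, 133) [ 0.7083 -0.028   0.0919]
(325, 205) [ 0.5784 -0.0393  0.0707]
(333, 242) [ 0.5097 -0.0548  0.074 ]
(320, 170) [ 0.6435 -0.0291  0.0729]
(273, 132) [0.716  0.06   0.0669]
(327, 134) [ 0.7334 -0.0421  0.0019]
```

```bash
python3 -c "
import cv2;i=cv2.imread('pics/top0.png')[115:285,110:410];cv2.imwrite('pics/c0.png',cv2.resize(i,(795,450),interpolation=2))"
```

```text
(no output)
```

View pics/c0.png

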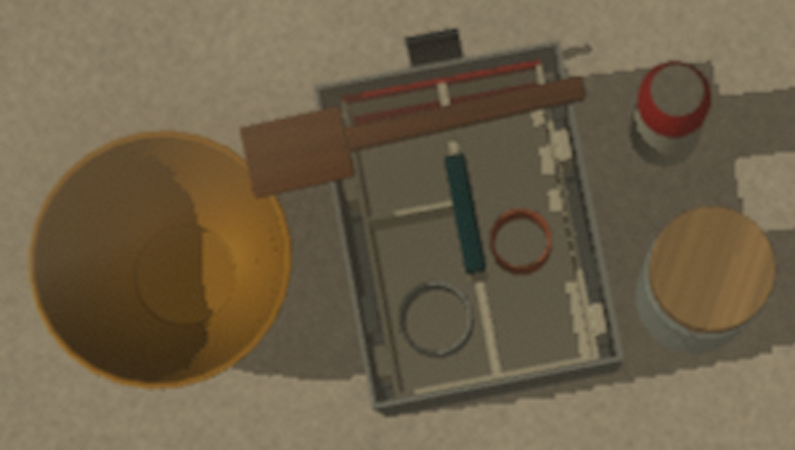

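Crop: spatula blade spans crop (242-352,110-195), handle to (583,90). It lies nearly parallel to the end wall, clear of the bar's upper end at (455,155).

```bash
cat >> meas.py <<'E'
print('---')
for px in[(300,156),(215,170)]: print(hsv[px[1],px[0]])
m=box(195,335,140,192)&(z>.090)&(z<.115)&((H<14)|(H>168))&(S>70)
# drop rim bits: largest component
n,l,st,_=cv2.connectedComponentsWithStats(m.astype(np.uint8)); m=l==1+np.argmax(st[1:,4])
p=rect(m,"spatula")
h=m&(u>248); b=m&(u<235)
ph=rect(h,"handle"); rect(b,"blade")
d=np.linalg.svd(ph[:,:2]-ph[:,:2].mean(0))[2][0] if len(ph)<3000 else 0
if d[1]<0:d=-d
t=p[:,:2]@d; print("dir",d,np.degrees(np.arctan2(d[1],d[0])),"len",t.max()-t.min())
c0=ph[:,:2].mean(0); mid=c0+d*((t.max()+t.min())/2-c0@d); print("origin",mid)
a=np.radians(11.9);X=np.array([np.cos(a),np.sin(a)]);Y=np.array([-X[1],X[0]]);c=np.array([.585,.0326])
for k in(-.117,0,.017,.03,.047,.117): q=mid+k*d-c; print(k,np.round((mid+k*d)*1e3,1),"holder",np.round([q@X*1e3,q@Y*1e3],1))
for nm,q in(("jar",(.548,-.1297)),("shaker",(.67,-.107)),("bowl",(.5574,.241))): q=np.array(q)-c; print(nm,np.round([q@X*1e3,q@Y*1e3],1))
E
python3 meas.py|sed '1,/---/d'
```

```text
[ 14 132  81]
[ 14 126  97]
spatula 88 ctr [619.9 130.7] size [24.4 32. ] ang 27.6 z med [0.097  0.1003 0.1041]Traceback (most recent call last):
  File "meas.py", line 24, in <module>
    ph=rect(h,"handle"); rect(b,"blade")
  File "meas.py", line 6, in rect
    p=W[m&np.isfinite(W[...,2])]; r=cv2.minAreaRect((p[:,:2]*1000).astype(np.float32)); print(n,len(p),"ctr",np.round(r[0],1),"size",np.round(r[1],1),"ang",round(r[2],1),"z med",np.round(np.percentile(p[:,2],[5,50,95]),4)); return p
                                                                                                                                                                                           ~~~~~~~~~~~~~^^^^^^^^^^^^^^^^^^
    return _quantile_unchecked(
        a, q, axis, out, overwrite_input, method, keepdims, weights)
    return _ureduce(a,
                    func=_quantile_ureduce_func,
    ...<5 lines>...
                    overwrite_input=overwrite_input,
                    method=method)
    r = func(a, **kwargs)
    result = _quantile(arr,
                       quantiles=q,
    ...<2 lines>...
                       out=out,
                       weights=wgt)
    slices_having_nans = np.isnan(arr[-1, ...])
                                  ~~~^^^^^^^^^
IndexError: index -1 is out of bounds for axis 0 with size 0
```

```bash
sed -i 's/(H<14)|(H>168))&(S>70)/(H<19)|(H>168))\&(S>95)\&~((H>16)\&(u<222)\&(v>188))/' meas.py
python3 meas.py|sed '1,/---/d'
```

```text
[ 14 132  81]
[ 14 126  97]
spatula 1849 ctr [650.6  69.1] size [ 51.  235.1] ang 14.3 z med [0.0976 0.102  0.1068]
handle 723 ctr [660.3  27.7] size [ 16.8 150. ] ang 13.6 z med [0.101  0.1043 0.1077]
blade 892 ctr [629.3 152. ] size [51.1 63.7] ang 13.2 z med [0.097  0.1003 0.1039]
dir [-0.24240809  0.97017437] 104.02871160418607 len 0.2350560045396478
origin [0.64946123 0.06880932]
-0.117 [677.8 -44.7] holder [ 74.9 -94.8]
0 [649.5  68.8] holder [70.5 22.1]
0.017 [645.3  85.3] holder [69.9 39.1]
0.03 [642.2  97.9] holder [69.4 52.1]
0.047 [638.1 114.4] holder [68.8 69.1]
0.117 [621.1 182.3] holder [ 66.2 139.1]
jar [ -69.7 -151.2]
shaker [  54.4 -154.1]
bowl [ 16.  209.6]
```

send_rows:
  rows:
    - [32,-38,0,0,0,-5]
    - [32,-38,0,0,0,-5]
    - [32,-38,0,0,0,-5]
    - [32,-38,0,0,0,-5]
    - [32,-38,0,0,0,-5]
  fingers: 0
  force: 30

```text
clock: 0.72
tcp_pos: [0.3296, 0.462, 0.231]
orientation: [-180.0, 0.0, 140.4]
force: [-0.4, 0.2, -0.4]
grip_width: 0.0428
gripper_force: 0.0
```

send_rows:
  rows:
    - [32,-38,0,0,0,-5]
    - [32,-38,0,0,0,-5]
    - [32,-38,0,0,0,-5]
    - [32,-38,0,0,0,-5]
    - [32,-38,0,0,0,-5]

```text
clock: 1.35
tcp_pos: [0.4894, 0.2722, 0.2311]
orientation: [-180.0, -0.0, 115.4]
force: [0.4, -0.2, -0.9]
grip_width: 0.0425
gripper_force: 0.0
```

send_rows:
  rows:
    - [32,-38,0,0,0,-5]
    - [32,-38,0,0,0,-5]
    - [32,-38,0,0,0,-2]
    - [32,-38,0,0,0,0]
    - [28,-35,0,0,0,0]

```text
clock: 1.98
tcp_pos: [0.6455, 0.0851, 0.2309]
orientation: [-180.0, 0.0, 103.5]
force: [-0.0, 0.2, -0.4]
grip_width: 0.043
gripper_force: 0.0
```

send_rows:
  rows:
    - [0,0,-45,0,0,0.4]
    - [0,0,-45,0,0,0]
    - [0,0,-30,0,0,0]
    - [0,0,-16,0,0,0]
    - [0,0,-10,0,0,0]

```text
clock: 2.6
tcp_pos: [0.6449, 0.0866, 0.0848]
orientation: [-180.0, 0.0, 103.9]
force: [-0.1, 0.9, 0.9]
grip_width: 0.043
gripper_force: 0.0
```

send_rows:
  rows:
    - [0,0,0,0,0,0]
    - [0,0,0,0,0,0]
    - [0,0,0,0,0,0]
    - [0,0,0,0,0,0]
  fingers: 1

```text
clock: 3.1
tcp_pos: [0.6454, 0.0867, 0.0864]
orientation: [179.9, -0.0, 103.9]
force: [-1.2, 0.4, 2.8]
grip_width: 0.0155
gripper_force: 33.4
```

send_rows:
  rows:
    - [0,0,10,0,0,0]
    - [0,0,20,0,0,0]
    - [0,0,30,0,0,0]
    - [0,0,30,0,0,0]
    - [-5,10,0,0,0,-5]

```text
clock: 3.72
tcp_pos: [0.6423, 0.0954, 0.1802]
orientation: [179.5, -0.0, 98.6]
force: [0.1, -0.2, -0.4]
grip_width: 0.0153
gripper_force: 33.0
```

send_rows:
  rows:
    - [-8,16,0,0,0,-9]
    - [-8,16,0,0,0,-9]
    - [-8,16,0,0,0,-9]
    - [-8,16,0,0,0,-9]
    - [-8,16,0,0,0,-9]

```text
clock: 4.35
tcp_pos: [0.5998, 0.1772, 0.1768]
orientation: [180.0, -0.1, 53.6]
force: [-0.1, 0.8, -0.6]
grip_width: 0.0152
gripper_force: 33.0
```

send_rows:
  rows:
    - [-8,16,0,0,0,-9]
    - [-8,16,0,0,0,-9]
    - [-8,16,0,0,0,-9]
    - [-8,16,0,0,0,-9]
    - [-2,2,0,0,0,-6]

```text
clock: 4.97
tcp_pos: [0.5652, 0.2449, 0.1765]
orientation: [-179.9, -0.0, 11.9]
force: [-0.4, -0.3, -0.3]
grip_width: 0.015
gripper_force: 33.0
```

```bash
python3 - <<'E'
from h import *
d,W=cloud("scene"); a=d["img"]; t=get_image("top")["img"]
cv2.imwrite("pics/s1.png",np.hstack([cv2.resize(a[150:400,200:600],(480,300)),t[100:400,90:410]]))
print(state()["tcp_pos"],state()["q"])
E
```

```text
[0.56562498 0.24360723 0.17639593] [-58.91876144  29.56499497  44.60138502 101.66092196 -23.97352995
  58.62712353 -83.26305058]
```

View pics/s1.png

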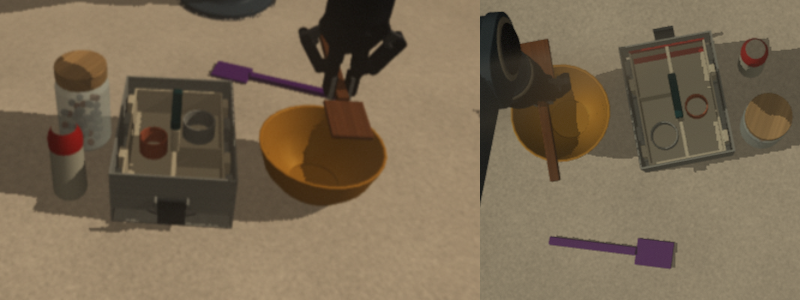

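Spatula is held level, centred over the bowl along the holder's x (right panel 535,40 to 553,180). Lowering.

send_rows:
  rows:
    - [0,0,-30,0,0,0]
    - [0,0,-30,0,0,0]
    - [0,0,-20,0,0,0]
    - [0,0,-10,0,0,0]
    - [0,0,-4,0,0,0]

```text
clock: 5.7
tcp_pos: [0.5662, 0.2425, 0.0814]
orientation: [180.0, -0.0, 11.9]
force: [0.4, -0.7, -0.6]
grip_width: 0.0153
gripper_force: 33.0
```

send_rows:
  rows:
    - [0,0,-1.5,0,0,0]
    - [0,0,-1,0,0,0]
    - [0,0,0,0,0,0]

```text
clock: 6.08
tcp_pos: [0.566, 0.2427, 0.0792]
orientation: [-180.0, -0.0, 11.9]
force: [-0.5, 0.1, -0.4]
grip_width: 0.015
gripper_force: 33.0
```

send_rows:
  rows:
    - [0,0,-1,0,0,0]
    - [0,0,-1,0,0,0]
    - [0,0,0,0,0,0]

```text
clock: 6.45
tcp_pos: [0.5657, 0.2425, 0.0767]
orientation: [180.0, 0.0, 11.9]
force: [-0.3, -0.5, -0.4]
grip_width: 0.0151
gripper_force: 33.0
```

send_rows:
  rows:
    - [0,0,-1,0,0,0]
    - [0,0,0,0,0,0]

```text
clock: 6.7
tcp_pos: [0.5659, 0.2426, 0.0763]
orientation: [-180.0, -0.0, 11.9]
force: [-1.3, -0.8, 4.5]
grip_width: 0.0153
gripper_force: 33.5
```

send_rows:
  rows:
    - [0,0,-1,0,0,0]
    - [0,0,0,0,0,0]

```text
clock: 6.95
tcp_pos: [0.5659, 0.2426, 0.0763]
orientation: [-179.9, 0.0, 11.9]
force: [-4.8, -0.6, 10.7]
grip_width: 0.0154
gripper_force: 34.4
```

send_rows:
  rows:
    - [0,0,1,0,0,0]
    - [0,0,0,0,0,0]

```text
clock: 7.2
tcp_pos: [0.5659, 0.2426, 0.0763]
orientation: [-180.0, -0.0, 11.9]
force: [-2.0, -1.0, 6.7]
grip_width: 0.0153
gripper_force: 33.8
```

send_rows:
  rows:
    - [0,0,0,0,0,0]
    - [0,0,0,0,0,0]
    - [0,0,0,0,0,0]
  fingers: 0.1

```text
clock: 7.58
tcp_pos: [0.5657, 0.2425, 0.0755]
orientation: [180.0, 0.0, 11.9]
force: [0.0, 0.2, 0.1]
grip_width: 0.0385
gripper_force: 0.0
```

send_rows:
  rows:
    - [0,0,10,0,0,0]
    - [0,0,20,0,0,0]
    - [0,0,40,0,0,0]
    - [0,0,40,0,0,0]
    - [0,-15,40,0,0,0]

```text
clock: 8.2
tcp_pos: [0.5659, 0.2287, 0.2286]
orientation: [-180.0, -0.1, 12.0]
force: [-0.2, 0.3, -0.4]
grip_width: 0.0382
gripper_force: 0.0
```

send_rows:
  rows:
    - [4,-39,0,0,0,0]
    - [4,-39,0,0,0,0]
    - [4,-39,0,0,0,0]
    - [4,-39,0,0,0,0]
    - [3,-39,0,0,0,0]

```text
clock: 8.82
tcp_pos: [0.5852, 0.031, 0.2276]
orientation: [-180.0, -0.1, 11.9]
force: [-0.1, -0.2, -0.6]
grip_width: 0.0382
gripper_force: 0.0
```

```bash
python3 - <<'E'
from h import *
d,W=cloud("scene"); a=d["img"]; t=get_image("top")["img"]
cv2.imwrite("pics/s2.png",np.hstack([cv2.resize(a[150:400,200:600],(480,300)),t[100:400,90:410]]))
print(state()["tcp_pos"],state()["q"])
E
```

```text
[0.58492942 0.02613458 0.22812754] [-43.20277236  23.81198745  49.03243104 102.82584111 -20.02494611
  62.3469892  -65.76366189]
```

View pics/s2.png

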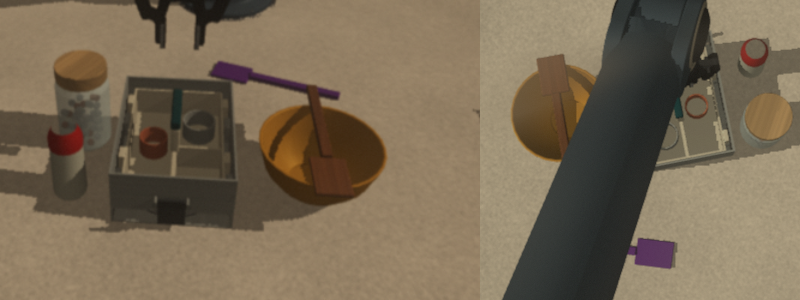

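Spatula lies across the bowl (left panel 313,90–333,190), gripper clear. Now the bar.

send_rows:
  rows:
    - [0,6,-30,0,0,0]
    - [0,0,-40,0,0,0]
    - [0,0,-30,0,0,0]
    - [0,0,-15,0,0,0]
    - [0,0,-9,0,0,0]
  force: 60

```text
clock: 9.55
tcp_pos: [0.5853, 0.0389, 0.1021]
orientation: [180.0, -0.1, 11.9]
force: [0.1, -0.3, 0.3]
grip_width: 0.0383
gripper_force: 0.0
```

send_rows:
  rows:
    - [0,0,0,0,0,0]
    - [0,0,0,0,0,0]

```text
clock: 9.8
tcp_pos: [0.5856, 0.0385, 0.1029]
orientation: [180.0, -0.1, 11.9]
force: [-0.6, 0.3, -0.9]
grip_width: 0.0386
gripper_force: 0.0
```

send_rows:
  rows:
    - [-0.8,-6,0,0,0,0]
    - [0,0,0,0,0,0]
    - [0,0,0,0,0,0]

```text
clock: 10.18
tcp_pos: [0.5841, 0.0325, 0.102]
orientation: [-180.0, -0.0, 11.9]
force: [-0.3, -1.2, 1.1]
grip_width: 0.0386
gripper_force: 0.0
```

```bash
python3 - <<'E'
from h import *
d,W=cloud("scene"); a=d["img"]
cv2.imwrite("pics/s3.png",cv2.resize(a[180:350,260:430],(600,600),interpolation=2))
print(state()["tcp_pos"])
E
```

```text
[0.58404279 0.03258437 0.10194861]
```

View pics/s3.png

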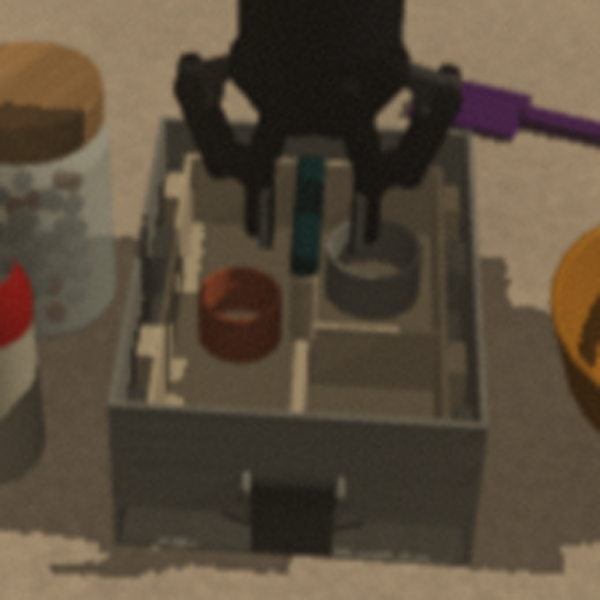

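Fingers (260,230) and (365,225) straddle the bar (308,210). Close.

send_rows:
  rows:
    - [0.6,0,0,0,0,0]
    - [0,0,0,0,0,0]
    - [0,0,0,0,0,0]
    - [0,0,0,0,0,0]
  fingers: 1

```text
clock: 10.72
tcp_pos: [0.585, 0.0323, 0.1021]
orientation: [180.0, -0.1, 11.9]
force: [0.2, -0.9, 1.6]
grip_width: 0.013
gripper_force: 59.2
```

send_rows:
  rows:
    - [0,0,3,0,0,0]
    - [0,0,4,0,0,0]
    - [0,0,5,0,0,0]
    - [0,0,8,0,0,0]
    - [0,0,8,0,0,0]

```text
clock: 11.35
tcp_pos: [0.5846, 0.0327, 0.1304]
orientation: [-180.0, -0.0, 11.9]
force: [-0.7, -0.2, -5.5]
grip_width: 0.0132
gripper_force: 58.6
```

send_rows:
  rows:
    - [0,0,12,0,0,0]
    - [0,0,16,0,0,0]
    - [0,0,20,0,0,0]
    - [0,0,20,0,0,0]
    - [0,0,20,0,0,0]

```text
clock: 11.98
tcp_pos: [0.5847, 0.0325, 0.2196]
orientation: [-180.0, -0.0, 11.9]
force: [0.6, -0.5, -5.2]
grip_width: 0.0131
gripper_force: 58.6
```

send_rows:
  rows:
    - [0,0,16,0,0,0]
    - [0,0,10,0,0,0]
    - [0,0,6,0,0,0]
    - [0,0,0,0,0,2]
    - [0,0,0,0,0,3]

```text
clock: 12.6
tcp_pos: [0.5841, 0.0327, 0.2491]
orientation: [180.0, 0.1, 17.1]
force: [-0.2, 0.1, -5.1]
grip_width: 0.0129
gripper_force: 58.6
```

send_rows:
  rows:
    - [0,0,0,0,0,5]
    - [0,0,0,0,0,5]
    - [0,0,0,0,0,5]
    - [0,0,0,0,0,5]
    - [0,0,0,0,0,5]

```text
clock: 13.22
tcp_pos: [0.5841, 0.0325, 0.2489]
orientation: [-180.0, 0.1, 42.1]
force: [0.4, 0.6, -4.7]
grip_width: 0.0128
gripper_force: 58.6
```

send_rows:
  rows:
    - [0,0,0,0,0,5]
    - [0,0,0,0,0,5]
    - [0,0,0,0,0,5]
    - [0,0,0,0,0,5]
    - [0,0,0,0,0,5]

```text
clock: 13.85
tcp_pos: [0.584, 0.0324, 0.2489]
orientation: [-179.9, 0.1, 67.1]
force: [0.2, -0.4, -4.6]
grip_width: 0.0129
gripper_force: 58.6
```

send_rows:
  rows:
    - [0,0,0,0,0,5]
    - [0,0,0,0,0,5]
    - [0,0,0,0,0,5]
    - [0,0,0,0,0,5]
    - [0,0,0,0,0,5]

```text
clock: 14.48
tcp_pos: [0.584, 0.0324, 0.2488]
orientation: [-179.9, 0.0, 92.1]
force: [-0.1, 0.3, -6.0]
grip_width: 0.0127
gripper_force: 58.6
```

send_rows:
  rows:
    - [0,0,0,0,0,5]
    - [0,0,0,0,0,5]
    - [0,0,0,0,0,5]
    - [0,0,0,0,0,5]
    - [0,0,0,0,0,5]

```text
clock: 15.1
tcp_pos: [0.584, 0.0323, 0.2488]
orientation: [-179.9, -0.0, 117.1]
force: [0.1, -0.7, -5.5]
grip_width: 0.0129
gripper_force: 58.6
```

send_rows:
  rows:
    - [0,0,0,0,0,5]
    - [0,0,0,0,0,5]
    - [0,0,0,0,0,5]
    - [0,0,0,0,0,5]
    - [0,0,0,0,0,5]

```text
clock: 15.72
tcp_pos: [0.584, 0.0323, 0.2487]
orientation: [-179.9, -0.1, 142.1]
force: [0.8, 1.1, -5.4]
grip_width: 0.0128
gripper_force: 58.6
```

send_rows:
  rows:
    - [0,0,0,0,0,5]
    - [0,0,0,0,0,5]
    - [0,0,0,0,0,5]
    - [0,0,0,0,0,5]
    - [0,0,0,0,0,5]

```text
clock: 16.35
tcp_pos: [0.584, 0.0322, 0.2487]
orientation: [-179.9, -0.1, 167.1]
force: [-0.6, 0.4, -5.3]
grip_width: 0.0126
gripper_force: 58.6
```

send_rows:
  rows:
    - [0,0,0,0,0,5]
    - [0,0,0,0,0,5]
    - [0,0,0,0,0,5]
    - [0,0,0,0,0,5]
    - [0,0,0,0,0,3]

```text
clock: 16.98
tcp_pos: [0.584, 0.0321, 0.2487]
orientation: [-180.0, -0.1, -169.9]
force: [-0.1, 0.3, -5.1]
grip_width: 0.013
gripper_force: 58.6
```

send_rows:
  rows:
    - [0,0,0,0,0,2]
    - [0,0,0,0,0,0]
    - [0,0,0,0,0,0]

```text
clock: 17.35
tcp_pos: [0.5845, 0.0325, 0.2496]
orientation: [180.0, -0.0, -168.1]
force: [-1.0, 0.0, -5.8]
grip_width: 0.013
gripper_force: 58.6
```

```bash
python3 - <<'E'
from h import *
for n in("scene","top"):
    d,W=cloud(n); np.save(n+"4.npy",W); cv2.imwrite(f"pics/{n}4.png",d["img"])
    if n=="scene": a=d["img"]
    else: t=d["img"]
cv2.imwrite("pics/s4.png",np.hstack([cv2.resize(a[60:360,200:500],(400,400)),cv2.resize(t[90:310,190:410],(400,400))]))
print(state()["tcp_pos"],state()["q"],state()["orientation"])
E
```

```text
[0.58452657 0.03257087 0.2497206 ] [-17.09615045  17.57276593  12.42251452  99.79082389  -4.17796227
  63.10224059  98.56542887] [ 1.79996575e+02 -1.70337620e-02 -1.68091934e+02]
```

View pics/s4.png

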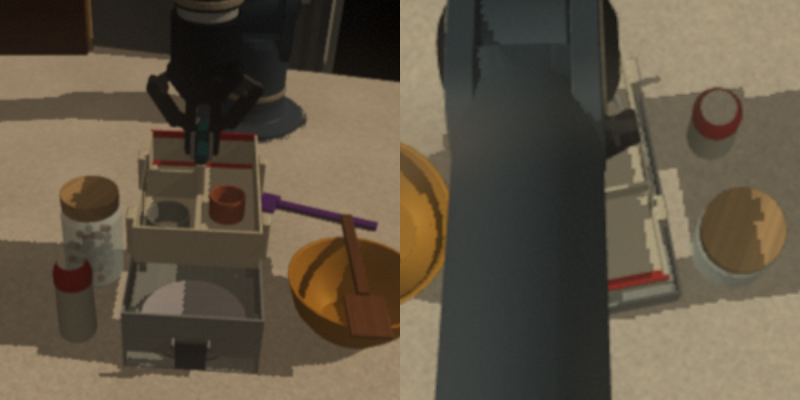

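Tray hangs level with both cutters in it, red end now away from the clip (left panel 205,133). Measure tray vs holder in the scene camera.

```bash
cat > m2.py <<'E'
from h import *
a=np.radians(11.9);X=np.array([np.cos(a),np.sin(a)]);Y=np.array([-X[1],X[0]]);c=np.array([.585,.0326])
def loc(W): return (W[...,:2]-c)@np.c_[X,Y]*1e3, W[...,2]*1e3
def rep(W,lo,hi,n,bx=130,by=100):
    q,z=loc(W); m=(z>lo)&(z<hi)&(abs(q[...,0])<bx)&(abs(q[...,1])<by); p=q[m]; zz=z[m]
    r=cv2.minAreaRect(p.astype(np.float32)); print(n,len(p),np.round(r[0],1),np.round(r[1],1),round(r[2],2),"pct x",np.round(np.percentile(p[:,0],[.5,99.5]),1),"y",np.round(np.percentile(p[:,1],[.5,99.5]),1)); return p,zz
for n in("scene","top"):
    rep(np.load(n+"0.npy"),91,97.5,n+" holder")
    rep(np.load(n+"4.npy"),91,97.5,n+"4 holder")
    p,z=rep(np.load(n+"4.npy"),216,226,n+" tray rim")
    for s in (1,-1):
        for k in((80,110),(-110,-80)):
            m=(p[:,1]*s>60)&(p[:,0]>k[0])&(p[:,0]<k[1]); print("  corner",s,k,m.sum(),np.round(np.median(z[m]),1) if m.any() else '')
E
python3 m2.py
```

```text
scene holder 838 [2.4 1.5] [230.8 195.6] 0.35 pct x [-111.9  116.9] y [-92.2  95. ]
scene4 holder 440 [59.4 -1. ] [117.8 172.1] 0.17 pct x [  3.8 117.4] y [-86.9  84.9]
scene tray rim 1141 [1.  0.7] [160.7 219.3] 89.87 pct x [-107.2  109.6] y [-79.   80.5]
  corner 1 (80, 110) 91 219.3
  corner 1 (-110, -80) 29 220.2
  corner -1 (80, 110) 87 219.0
  corner -1 (-110, -80) 26 219.4
top holder 760 [0.1 5.1] [189.8 227.1] 89.98 pct x [-113.4  113.3] y [-85.9  97. ]
top4 holder 216 [-19.9 -81.1] [ 68.8 218.4] 70.71 pct x [-113.3   92.2] y [-85.9 -14.4]
top tray rim 493 [ -4.4 -60.3] [ 52.2 221.2] 80.26 pct x [-109.3  103.9] y [-78.3 -16.9]
  corner 1 (80, 110) 0 
  corner 1 (-110, -80) 0 
  corner -1 (80, 110) 66 220.9
  corner -1 (-110, -80) 47 221.1
```

send_rows:
  rows:
    - [1.8,-1.2,-10,0,0,0.2]
    - [0,0,-18,0,0,0]
    - [0,0,-18,0,0,0]
    - [0,0,-12,0,0,0]
    - [0,0,-6,0,0,0]

```text
clock: 18.08
tcp_pos: [0.5859, 0.0313, 0.1845]
orientation: [180.0, -0.1, -167.9]
force: [0.2, 0.8, -5.5]
grip_width: 0.0127
gripper_force: 58.6
```

send_rows:
  rows:
    - [0,0,0,0,0,0]
    - [0,0,0,0,0,0]

```text
clock: 18.32
tcp_pos: [0.5869, 0.0314, 0.1865]
orientation: [-180.0, 0.1, -167.9]
force: [-1.1, -0.2, -5.6]
grip_width: 0.0129
gripper_force: 58.6
```

```bash
python3 - <<'E'
from h import *
from m2 import rep
print("NOW")
for n in("scene","top"):
    d,W=cloud(n); np.save(n+"5.npy",W); cv2.imwrite(f"pics/{n}5.png",d["img"])
    rep(W,91,97.5,n+" holder"); rep(W,150,160,n+" rim")
a=cv2.imread("pics/scene5.png")
cv2.imwrite("pics/s5.png",cv2.resize(a[150:350,265:425],(480,600),interpolation=2))
print(state()["tcp_pos"],state()["orientation"])
E
```

```text
scene holder 838 [2.4 1.5] [230.8 195.6] 0.35 pct x [-111.9  116.9] y [-92.2  95. ]
scene4 holder 440 [59.4 -1. ] [117.8 172.1] 0.17 pct x [  3.8 117.4] y [-86.9  84.9]
scene tray rim 1141 [1.  0.7] [160.7 219.3] 89.87 pct x [-107.2  109.6] y [-79.   80.5]
  corner 1 (80, 110) 91 219.3
  corner 1 (-110, -80) 29 220.2
  corner -1 (80, 110) 87 219.0
  corner -1 (-110, -80) 26 219.4
top holder 760 [0.1 5.1] [189.8 227.1] 89.98 pct x [-113.4  113.3] y [-85.9  97. ]
top4 holder 216 [-19.9 -81.1] [ 68.8 218.4] 70.71 pct x [-113.3   92.2] y [-85.9 -14.4]
top tray rim 493 [ -4.4 -60.3] [ 52.2 221.2] 80.26 pct x [-109.3  103.9] y [-78.3 -16.9]
  corner 1 (80, 110) 0 
  corner 1 (-110, -80) 0 
  corner -1 (80, 110) 66 220.9
  corner -1 (-110, -80) 47 221.1
NOW
scene holder 420 [19.  -1.1] [196.6 172.1] 0.05 pct x [-73.7 117.2] y [-87.1  84.9]
scene rim 1275 [ 3.1 -1.2] [219.6 160. ] 0.45 pct x [-105.1  112.3] y [-80.8  78.7]
top holder 256 [ -0.5 -50.1] [ 73. 226.] 89.54 pct x [-113.3  112.2] y [-86.  -13.4]
top rim 413 [ -3.  -60.1] [ 54.3 220.3] 80.28 pct x [-107.1  101.4] y [-79.5 -15.5]
[0.58684657 0.03142605 0.1865254 ] [-1.79999939e+02  7.75449745e-02 -1.67881957e+02]
```

View pics/s5.png

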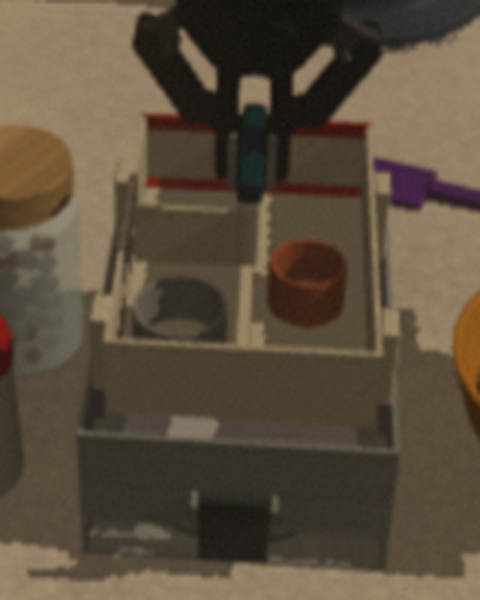

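Tray is level and aligned over the holder opening; fine-correct and lower.

send_rows:
  rows:
    - [-0.3,-0.5,-4,0,0,-0.2]
    - [0,0,-4,0,0,0]
    - [0,0,-4,0,0,0]
    - [0,0,-3,0,0,0]
    - [0,0,-3,0,0,0]

```text
clock: 19.05
tcp_pos: [0.5861, 0.0309, 0.1675]
orientation: [180.0, -0.0, -168.1]
force: [-0.5, -0.3, -5.0]
grip_width: 0.0129
gripper_force: 58.6
```

send_rows:
  rows:
    - [0,0,-3,0,0,0]
    - [0,0,-3,0,0,0]
    - [0,0,-3,0,0,0]
    - [0,0,-3,0,0,0]
    - [0,0,0,0,0,0]

```text
clock: 19.68
tcp_pos: [0.5859, 0.0309, 0.1555]
orientation: [180.0, -0.0, -168.1]
force: [0.1, 0.2, -5.9]
grip_width: 0.0126
gripper_force: 58.6
```

Inside with no side force. Continue to about 0.141.

send_rows:
  rows:
    - [0,0,-3,0,0,0]
    - [0,0,-3,0,0,0]
    - [0,0,-3,0,0,0]
    - [0,0,-2,0,0,0]
    - [0,0,-1,0,0,0]

```text
clock: 20.3
tcp_pos: [0.586, 0.0309, 0.1436]
orientation: [180.0, -0.0, -168.1]
force: [0.6, -0.0, -5.4]
grip_width: 0.0126
gripper_force: 58.6
```

send_rows:
  rows:
    - [0,0,-1,0,0,0]
    - [0,0,0,0,0,0]

```text
clock: 20.55
tcp_pos: [0.5861, 0.0309, 0.1428]
orientation: [180.0, -0.0, -168.1]
force: [0.1, -0.5, -5.8]
grip_width: 0.0128
gripper_force: 58.6
```

send_rows:
  rows:
    - [0,0,-1,0,0,0]
    - [0,0,0,0,0,0]

```text
clock: 20.8
tcp_pos: [0.586, 0.0309, 0.1418]
orientation: [180.0, -0.0, -168.1]
force: [0.7, 0.1, -4.5]
grip_width: 0.0131
gripper_force: 58.6
```

send_rows:
  rows:
    - [0,0,-1,0,0,0]
    - [0,0,0,0,0,0]

```text
clock: 21.05
tcp_pos: [0.586, 0.0309, 0.1408]
orientation: [180.0, -0.0, -168.1]
force: [-0.8, -0.4, -4.7]
grip_width: 0.0129
gripper_force: 58.6
```

send_rows:
  rows:
    - [0,0,-0.7,0,0,0]
    - [0,0,0,0,0,0]

```text
clock: 21.3
tcp_pos: [0.5862, 0.0309, 0.1402]
orientation: [180.0, 0.0, -168.1]
force: [0.5, 0.4, -4.6]
grip_width: 0.0129
gripper_force: 58.7
```

send_rows:
  rows:
    - [0,0,-0.7,0,0,0]
    - [0,0,0,0,0,0]

```text
clock: 21.55
tcp_pos: [0.5862, 0.0309, 0.1401]
orientation: [180.0, 0.0, -168.1]
force: [-1.9, -0.5, 0.2]
grip_width: 0.0133
gripper_force: 59.4
```

send_rows:
  rows:
    - [0,0,-0.7,0,0,0]
    - [0,0,0,0,0,0]

```text
clock: 21.8
tcp_pos: [0.5862, 0.0309, 0.14]
orientation: [180.0, 0.0, -168.1]
force: [-4.3, -0.9, 6.9]
grip_width: 0.0128
gripper_force: 60.3
```

send_rows:
  rows:
    - [0,0,0.6,0,0,0]
    - [0,0,0,0,0,0]

```text
clock: 22.05
tcp_pos: [0.5862, 0.0309, 0.1401]
orientation: [180.0, 0.0, -168.1]
force: [-5.1, -0.2, 5.8]
grip_width: 0.0132
gripper_force: 60.1
```

send_rows:
  rows:
    - [0,0,0,0,0,0]
    - [0,0,0,0,0,0]
    - [0,0,0,0,0,0]
  fingers: 0.1

```text
clock: 22.42
tcp_pos: [0.5864, 0.0309, 0.1392]
orientation: [-180.0, 0.0, -168.1]
force: [-0.1, 0.7, -0.3]
grip_width: 0.0387
gripper_force: 0.0
```

send_rows:
  rows:
    - [0,0,10,0,0,0]
    - [0,0,25,0,0,0]
    - [0,0,40,0,0,0]
    - [0,0,40,0,0,0]
    - [0,0,40,0,0,0]

```text
clock: 23.05
tcp_pos: [0.5861, 0.0308, 0.2965]
orientation: [-180.0, 0.1, -168.1]
force: [-0.6, 0.6, -0.0]
grip_width: 0.0386
gripper_force: 0.0
```

send_rows:
  rows:
    - [-30,0,20,0,0,0]
    - [-30,0,20,0,0,0]
    - [-30,0,0,0,0,0]
    - [-20,0,0,0,0,0]
    - [0,0,0,0,0,0]

```text
clock: 23.68
tcp_pos: [0.4753, 0.0308, 0.3354]
orientation: [180.0, 0.1, -168.1]
force: [0.5, -0.5, -0.5]
grip_width: 0.0382
gripper_force: 0.0
```

```bash
python3 - <<'E'
from h import *
from m2 import rep,loc
print("NOW")
d,W=cloud("scene"); rep(W,91,97.5,"holder"); rep(W,107,117,"rim")
q,z=loc(W)
for sx in(1,-1):
    for sy in(1,-1):
        m=(q[...,0]*sx>85)&(q[...,0]*sx<112)&(q[...,1]*sy>50)&(q[...,1]*sy<75)&(z>104)&(z<125); print(sx,sy,m.sum(),np.median(z[m]))
a=d["img"]
cv2.imwrite("pics/s6.png",cv2.resize(a[150:350,220:540],(800,500),interpolation=2))
print(state()["tcp_pos"],state()["clock"])
E
```

```text
scene holder 838 [2.4 1.5] [230.8 195.6] 0.35 pct x [-111.9  116.9] y [-92.2  95. ]
scene4 holder 440 [59.4 -1. ] [117.8 172.1] 0.17 pct x [  3.8 117.4] y [-86.9  84.9]
scene tray rim 1141 [1.  0.7] [160.7 219.3] 89.87 pct x [-107.2  109.6] y [-79.   80.5]
  corner 1 (80, 110) 91 219.3
  corner 1 (-110, -80) 29 220.2
  corner -1 (80, 110) 87 219.0
  corner -1 (-110, -80) 26 219.4
top holder 760 [0.1 5.1] [189.8 227.1] 89.98 pct x [-113.4  113.3] y [-85.9  97. ]
top4 holder 216 [-19.9 -81.1] [ 68.8 218.4] 70.71 pct x [-113.3   92.2] y [-85.9 -14.4]
top tray rim 493 [ -4.4 -60.3] [ 52.2 221.2] 80.26 pct x [-109.3  103.9] y [-78.3 -16.9]
  corner 1 (80, 110) 0 
  corner 1 (-110, -80) 0 
  corner -1 (80, 110) 66 220.9
  corner -1 (-110, -80) 47 221.1
NOW
holder 1420 [ 2.8 -1.1] [229.3 172.3] 0.09 pct x [-109.6  116.7] y [-87.   84.7]
rim 1051 [ 3.1 -1.5] [160.2 218. ] 89.97 pct x [-105.5  111.2] y [-81.   78.4]
1 1 99 109.56685427128399
1 -1 89 108.89850330897866
-1 1 45 109.59797018576178
-1 -1 53 109.56636776771856
[0.47623661 0.0307931  0.3352546 ] 23.725
```

View pics/s6.png

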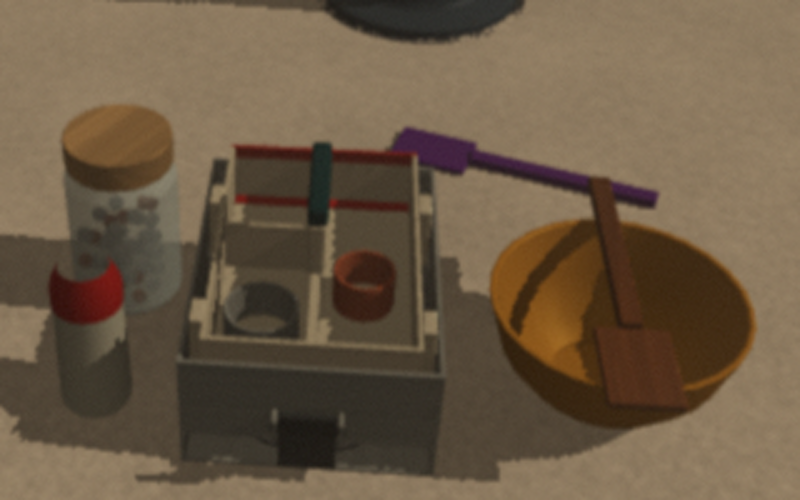

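The tray is level at all four corners, about 109 mm at the rim, with the red end at the far wall (325,150). Both cutters are in it, the spatula lies across the bowl, and nothing else has moved.

```bash
python3 -c "
from workcell import *
print(job_done())"
```

```text
the job is handed in; nothing more can be done
None
```

The job is handed in at about 24 s: the spatula lies across the bowl, and the tray has been given its half turn and rests level on the high ledges with both cutters in it, everything released and the bowl, jar and shaker not knocked.

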